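# Finish the parts-case layer and present the bearing tray

### The arm

A 7-joint arm with a two-finger parallel gripper is mounted at the origin on the work surface. World frame = base frame: x ahead of the robot, y to its left, z up, the work surface at z = 0. Lengths are in mm, angles in rad, forces in N, time in s.
With the tool pointing down it reaches from about 350 to 900 mm from the base axis. Payload 7.2 kg.
Tool frame: the origin (TCP) lies between the finger pads; the fingertips stand 17 mm ahead of it and the grasp point (between the pads) lies 2 mm behind it; z points along the fingers, x is the direction in which the jaws open and shut, and the axes are right-handed (so a half turn about z gives the same grasp; the last joint's range is limited). The gripper opens to 85 mm and grips with 20 to 120 N. Pads are 22 mm wide; open, the fingers measure 114 mm over their backs; the gripper's body (76 mm by 85 mm) begins 54 mm behind the grasp point. The pads swing forward as they close: fully open they stand 13 mm farther back than shut.
Start: joints at [1.086, 0.411, -0.013, 1.596, 0.006, 1.134, -0.082], TCP at [253.011, -571.501, 248.297] pointing down, gripper open.
Joint ranges: [-2.95, 2.95], [-0.29, 1.99], [-1.47, 1.44], [0.14, 2.54], [-1.03, 4.17], [0.13, 1.85], [-2.86, 2.86]. Speed limits (rad/s): [2.39, 2.39, 3.01, 3.01, 3.14, 3.14, 3.14].

### API

Orientations are given as a rotation vector (axis times angle).
In Python, from plant import robot, claw, telemetry, viewer, spotter gives the robot as it stands. Calls block until the motion is done:
- robot.move_to(position, orientation): joint-space move of the TCP to a pose.
- robot.servo_line(position, frame=None, rate=150, contact_N=None): straight line of the TCP; frame=None keeps the orientation; rate is the mean speed in mm/s. With contact_N (N) it stops when the force on the tool has changed by that much, and returns True; else False.
- robot.goto_joints(angles): joint-space move.
- claw.move_gripper(opening, f_grip=None): finger opening in mm; f_grip is the grip in N (None keeps the last); returns when the fingers have stopped.
- robot.wait(seconds).
- robot.ik(position, orientation): joint angles nearest the present ones, or None.
- telemetry.sense(): the state.
- viewer.get_image(name): name is "scene" or "top" or "wrist"; returns a dict with "image" (384x512x3 uint8, red, green, blue), "depth" (384x512 float32, mm along the optical axis (not along the pixel's ray), 0 where there is no reading), "vfov" (degrees; the focal length in pixels is half the picture's height over the tangent of half this angle, whatever the lens; pixels are square), "cx", "cy" (the principal point, pixels), "rvec" (rotation vector, rad) and "tvec" (3), from world to camera coordinates, as OpenCV has them. Camera axes: x right, y down, z forward; pixel columns grow to the right and rows downward; lengths in mm; the calibration is good to about 2 mm. The wrist camera is an equidistant fisheye: a pixel r from the principal point sees the ray r / f radians off the axis. A picture is of the moment at which its call begins.
A pose or a line that the arm cannot do raises robot.MotionError and nothing moves.
- robot.finish_job(): hands the job in, once; it reports no verdict.
Trained networks look in a picture, given as the dict that the camera call returned (one of the last four; its "shot" number tells which), for a name from the list of things; names that differ only in an ending like _2 or _b are one class to them, and where a whole thing is asked for, a point or a joint stands for the part that bears it (a point fixed in the world has none). Each returns a list of dicts, best first, with "confidence" (0 to 1); they miss things now and then, are a little off and sometimes report something else, mostly with a low value. They report only what shows in the picture. A call takes as long as a camera call.
- spotter.outline_of(picture, target): "region" (384x512 bool, what is visible of it) and "extent" ([left, top, width, height] in pixels, round what is visible of it).
The state is a dict: "time": time; "joints": joint angles; "qd": joint speeds; "effort": joint torques, N m; "tcp_pos": TCP position; "orientation": TCP orientation; "contact_force": force on the tool from outside, world axes, zero at the start; "ft_torque": the same for the moment, N m; "finger_gap": finger opening in mm.
Only numpy, scipy, OpenCV 4.12 (cv2) and the standard library are available. Lean on these libraries where they do the work, as an engineer would, in place of code of your own. Each camera call takes 0.05 s, during which the arm holds its last target.

### The job

Finish the layer on the plywood slab: set the orange-lidded and the yellow-lidded parts case, either in either place, flat into its two empty red-outlined places so that the four cases interlock as a pinwheel, and let them go. Then take the green bearing tray by its black handle and bring it over the middle of the layer, near level all the way so that the loose steel ball stays in its pocket, and without touching the ball. Finish while still holding the tray there, level and still, clear above the case grips but no more than 10 cm over them; leave the blue cases and the other things on the bench where they are.

Things in the scene. Friction and masses are not known exactly. Their poses are not given: they have to be found in the camera images.
- slab: fixed plywood slab 180 x 180 mm, top 18 mm above the bench, with four red rectangle outlines (96 x 60 mm) in a pinwheel around a middle 40 mm square, 4 mm between neighbours. Origin: centre of its underside, on the bench; z up. slot0 and slot2 (empty at the start) have their long side along slab x, slot1 and slot3 (filled by blue cases) along slab y
- slot0 (a point): point on the slab's top face (18 mm above the bench): centre of the red-outlined place for a case with its long side along slab x; empty at the start. It lies 32 mm to -x and 50 mm to -y of the slab's centre; its axes are the slab's
- slot1 (a point): point on the slab's top face (18 mm above the bench): centre of the red-outlined place for a case with its long side along slab y; filled by a blue case. It lies 50 mm to +x and 32 mm to -y of the slab's centre; its axes are the slab's
- slot2 (a point): point on the slab's top face (18 mm above the bench): centre of the red-outlined place for a case with its long side along slab x; empty at the start. It lies 32 mm to +x and 50 mm to +y of the slab's centre; its axes are the slab's
- slot3 (a point): point on the slab's top face (18 mm above the bench): centre of the red-outlined place for a case with its long side along slab y; filled by a blue case. It lies 50 mm to -x and 32 mm to +y of the slab's centre; its axes are the slab's
- case_a: parts case 96 (its x) x 60 (its y) x 34 mm high, white, lid orange, about 0.3 kg; a grip rib in orange stands on the lid's middle, 44 mm long along x, 14 mm thick along y, 34 to 68 mm above the underside, to be pinched along y from above. Origin: centre of the underside, z up. Same either way round. Loose on the bench at the start.
- case_b: parts case 96 (its x) x 60 (its y) x 34 mm high, white, lid yellow, about 0.3 kg; a grip rib in yellow stands on the lid's middle, 44 mm long along x, 14 mm thick along y, 34 to 68 mm above the underside, to be pinched along y from above. Origin: centre of the underside, z up. Same either way round. Loose on the bench at the start.
- case_c: parts case 96 (its x) x 60 (its y) x 34 mm high, white, lid blue, about 0.3 kg; a grip rib in blue stands on the lid's middle, 44 mm long along x, 14 mm thick along y, 34 to 68 mm above the underside, to be pinched along y from above. Origin: centre of the underside, z up. Same either way round. Stands loose in slot1 already, its x along slab y.
- case_d: parts case 96 (its x) x 60 (its y) x 34 mm high, white, lid blue, about 0.3 kg; a grip rib in blue stands on the lid's middle, 44 mm long along x, 14 mm thick along y, 34 to 68 mm above the underside, to be pinched along y from above. Origin: centre of the underside, z up. Same either way round. Stands loose in slot3 already, its x along slab y.
- tray: green tray 146 (x) x 86 (y) mm, floor 8 and outer lip 14 mm above the underside, about 0.3 kg. Upright black handle plate across its middle: 14 mm thick along x, 50 mm wide along y, top 74 mm up; pinch it along x from above. The ball's white-bottomed pocket lies to -x; a fixed flat steel bearing (radius 19, top 19 mm up) to +x. Origin: centre of underside, z up
- handle (a point): point in the middle of the tray's handle, 58 mm above the tray's underside and 16 mm below the handle's top; turns with the tray; a good grasp point. With fingers reaching 19 mm lower it still clears the ball, whose top is 23 mm above the underside
- pocket (a point): centre of the seated ball in its pocket on the tray, 46 mm to -x of the tray's middle and 14 mm above its underside. Pocket 25 mm across, 3 mm deep; the ball can roll about 6 mm in it and climbs out if the tray tips past about 45 degrees or is jerked
- ball_center (a point): centre of the loose steel ball, 18 mm diameter, 24 g
- wrench: steel wrench 170 mm long lying on the bench; leave alone
- screwdriver: screwdriver 160 mm long lying on the bench near the robot; leave alone
- mug: red mug, 85 mm high, 76 mm across; leave alone
- grease_jar: grease jar, 70 mm high, 64 mm across; leave alone
- hub: upright aluminium wheel hub, 75 mm high, 52 mm across; leave alone
- lockring: dark steel ring lying flat, 56 mm across, 10 mm high; leave alone
- ball: the loose steel ball itself (see ball_center); its axes turn as it rolls

How it is judged (in metres and radians):
On the way, in this order (a step that is already met when the one before it is completed fails the run):
1. the orange or the yellow case stands flat in an empty place of the pattern, let go ((((horizontal distance between case_a and slot0 below 0.012 m and angle between the x axis of case_a and the x axis of slab, either way round below 0.14 rad and angle between case_a's own z axis and vertical below 0.06 rad and z of case_a in the frame of slab between 0.013 and 0.023 m) and contact force between the fingers and case_a below 0.1 N) or ((horizontal distance between case_a and slot2 below 0.012 m and angle between the x axis of case_a and the x axis of slab, either way round below 0.14 rad and angle between case_a's own z axis and vertical below 0.06 rad and z of case_a in the frame of slab between 0.013 and 0.023 m) and contact force between the fingers and case_a below 0.1 N) or ((horizontal distance between case_b and slot0 below 0.012 m and angle between the x axis of case_b and the x axis of slab, either way round below 0.14 rad and angle between case_b's own z axis and vertical below 0.06 rad and z of case_b in the frame of slab between 0.013 and 0.023 m) and contact force between the fingers and case_b below 0.1 N) or ((horizontal distance between case_b and slot2 below 0.012 m and angle between the x axis of case_b and the x axis of slab, either way round below 0.14 rad and angle between case_b's own z axis and vertical below 0.06 rad and z of case_b in the frame of slab between 0.013 and 0.023 m) and contact force between the fingers and case_b below 0.1 N))), for 0.2 s.
2. all four cases stand in the pinwheel, let go, with the tray still on the bench ((((horizontal distance between case_a and slot0 below 0.012 m and angle between the x axis of case_a and the x axis of slab, either way round below 0.14 rad and angle between case_a's own z axis and vertical below 0.06 rad and z of case_a in the frame of slab between 0.013 and 0.023 m) and (horizontal distance between case_b and slot2 below 0.012 m and angle between the x axis of case_b and the x axis of slab, either way round below 0.14 rad and angle between case_b's own z axis and vertical below 0.06 rad and z of case_b in the frame of slab between 0.013 and 0.023 m)) or ((horizontal distance between case_a and slot2 below 0.012 m and angle between the x axis of case_a and the x axis of slab, either way round below 0.14 rad and angle between case_a's own z axis and vertical below 0.06 rad and z of case_a in the frame of slab between 0.013 and 0.023 m) and (horizontal distance between case_b and slot0 below 0.012 m and angle between the x axis of case_b and the x axis of slab, either way round below 0.14 rad and angle between case_b's own z axis and vertical below 0.06 rad and z of case_b in the frame of slab between 0.013 and 0.023 m))) and horizontal distance between case_c and slot1 below 0.012 m and angle between the x axis of each of case_c, case_d and the y axis of slab, either way round below 0.14 rad and angle between each of case_c, case_d's own z axis and vertical below 0.06 rad and z of case_c in the frame of slab between 0.013 and 0.023 m and horizontal distance between case_d and slot3 below 0.012 m and z of case_d in the frame of slab between 0.013 and 0.023 m and contact force between the fingers and case_a below 0.1 N and contact force between the fingers and case_b below 0.1 N and height (world z) of tray below 0.01 m), for 0.2 s.
3. the tray is lifted clear of the bench with the ball in its pocket (height (world z) of tray above 0.06 m and distance between ball_center and pocket below 0.009 m), for 0.2 s.
At the end, for the whole second after the job is handed in: fingers alone hold the tray, centre within 35 mm of the slab centre in plan, underside 92 to 206 mm above the bench, tilt under 7 deg, still, ball within 9 mm of its pocket seat; the four cases let go, flat on the slab, within 12 mm and 8 deg of their places ((((horizontal distance between case_a and slot0 below 0.012 m and angle between the x axis of case_a and the x axis of slab, either way round below 0.14 rad and angle between case_a's own z axis and vertical below 0.06 rad and z of case_a in the frame of slab between 0.013 and 0.023 m) and (horizontal distance between case_b and slot2 below 0.012 m and angle between the x axis of case_b and the x axis of slab, either way round below 0.14 rad and angle between case_b's own z axis and vertical below 0.06 rad and z of case_b in the frame of slab between 0.013 and 0.023 m)) or ((horizontal distance between case_a and slot2 below 0.012 m and angle between the x axis of case_a and the x axis of slab, either way round below 0.14 rad and angle between case_a's own z axis and vertical below 0.06 rad and z of case_a in the frame of slab between 0.013 and 0.023 m) and (horizontal distance between case_b and slot0 below 0.012 m and angle between the x axis of case_b and the x axis of slab, either way round below 0.14 rad and angle between case_b's own z axis and vertical below 0.06 rad and z of case_b in the frame of slab between 0.013 and 0.023 m))) and horizontal distance between case_c and slot1 below 0.012 m and angle between the x axis of each of case_c, case_d and the y axis of slab, either way round below 0.14 rad and angle between each of case_c, case_d's own z axis and vertical below 0.06 rad and z of case_c in the frame of slab between 0.013 and 0.023 m and horizontal distance between case_d and slot3 below 0.012 m and z of case_d in the frame of slab between 0.013 and 0.023 m and contact force between the fingers and case_a below 0.1 N and contact force between the fingers and case_b below 0.1 N and contact force between the fingers and case_c below 0.1 N and contact force between the fingers and case_d below 0.1 N and horizontal distance between tray and slab below 0.035 m and height (world z) of tray between 0.092 and 0.206 m and angle between tray's own z axis and vertical below 0.12 rad and linear speed of tray below 0.03 m/s and distance between ball_center and pocket below 0.009 m and contact force between the fingers and tray above 1 N and contact force between tray and case_a below 0.05 N and contact force between tray and case_b below 0.05 N and contact force between tray and case_c below 0.05 N and contact force between tray and case_d below 0.05 N and contact force between tray and slab below 0.05 N); the arm keeps its last pose, push and grip.
It fails at once if the tray tips more than about 25 degrees (angle between tray's own z axis and vertical above 0.44 rad).
It fails at once if the ball leaves its pocket (distance between ball_center and pocket above 0.014 m).
It fails at once if the robot touches the ball (contact force between any of the fingers, the arm and ball above 0.1 N).
It fails at once if a blue case is pushed more than 20 mm (distance of any of case_c, case_d from where it was at the start of the episode above 0.02 m).
It fails at once if another thing on the bench is displaced more than 30 mm (distance of any of wrench, screwdriver, mug, grease_jar, hub, lockring from where it was at the start of the episode above 0.03 m).
It also fails if it takes over 72 s, if anything falls off the work surface, if the arm or the gripper's body presses on something with over 40 N, if the wrist force passes 120 N, or if a joint passes its speed limit or range.

## Working session

There is one attempt and no reset: what is moved stays moved. The work goes in short steps, each a Python script; the robot and the scene stay as the last script left them, time stands still between calls to the robot, and variables do not carry over. Pictures are saved under pics/ and viewed, and the job is handed in when it is done.

```bash
ls; mkdir -p pics
python3 - <<'E'
from plant import robot, claw, telemetry, viewer, spotter
import cv2,pickle,numpy as np
s=telemetry.sense(); print(s)
d={}
for n in("scene","top","wrist"):
    p=viewer.get_image(n); d[n]=p
    print(n,p['vfov'],p['cx'],p['cy'],p['rvec'],p['tvec'])
    cv2.imwrite(f'pics/{n}0.png',p['image'][:,:,::-1])
pickle.dump(d,open('p0.pkl','wb'))
E
```

```text
pics
{'time': 0.0, 'joints': array([ 1.08580339,  0.41190505, -0.01271818,  1.59708511,  0.00558332,
        1.13430618, -0.08219352]), 'qd': array([-6.06085390e-04,  2.11319707e-03, -9.23999356e-04,  1.34152654e-03,
        1.99742778e-03,  4.60827391e-05,  7.87495370e-04]), 'effort': array([-2.88664123e-04, -6.00634933e+01,  6.81721419e-01, -2.99410987e+01,
        1.37121449e-02,  1.07110559e-02,  1.26899187e-05]), 'tcp_pos': array([ 252.78905274, -571.05754145,  247.43300277]), 'orientation': array([-2.63230991e+00,  1.71329217e+00,  2.27847025e-03]), 'contact_force': array([ 0.02740306,  0.20103827, -0.01501444]), 'ft_torque': array([-0.00555036, -0.00019169,  0.02485178]), 'finger_gap': 85.33721831402927}
scene 42.694105208158646 241.93565813595987 192.12542953781593 [ 1.60482893  1.98217195 -0.76959039] [ 104.03693248 -391.30389604 1622.98090117]
top 56.919983179749245 255.32684377721984 196.19339952476798 [ 2.18081946 -2.13948118  0.06414559] [  6.59658804 568.64107972 813.33329604]
wrist 65.70646984690485 257.49474991933016 191.146432180966 [-2.44072363  1.58657346  0.21434336] [-624.04479598  -34.42189745  378.36047499]
```

View pics/scene0.png

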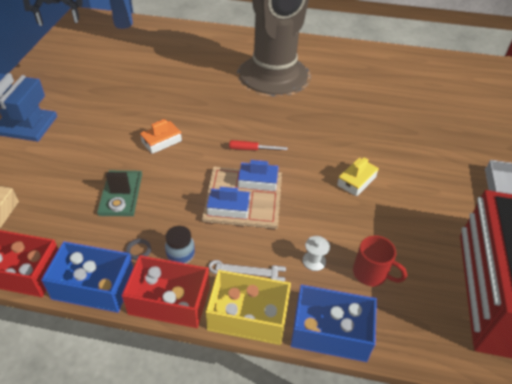

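View pics/top0.png

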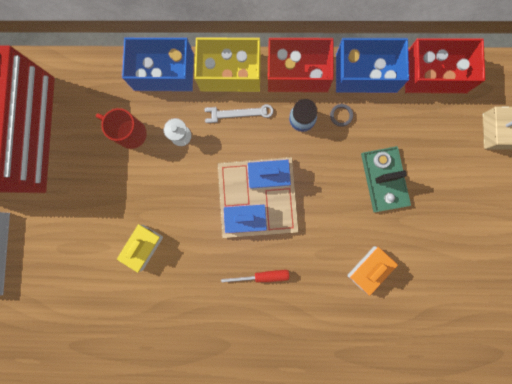

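View pics/wrist0.png

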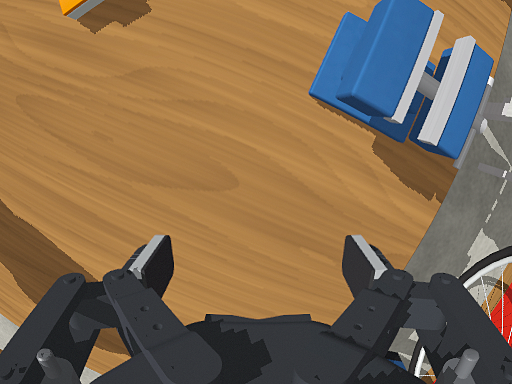

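```bash
cat > h.py <<'E'
from plant import robot, claw, telemetry, viewer, spotter
import cv2,pickle,numpy as np
from scipy.spatial.transform import Rotation as R
def cloud(p,fish=False):
    h,w=p['depth'].shape; f=h/2/np.tan(np.radians(p['vfov']/2))
    u,v=np.meshgrid(np.arange(w),np.arange(h)); x=(u-p['cx'])/f; y=(v-p['cy'])/f
    if fish:
        r=np.hypot(x,y)+1e-9; k=np.tan(np.minimum(r,1.5))/r; x=x*k;y=y*k
    z=p['depth']; c=np.stack([x*z,y*z,z],-1)
    M=R.from_rotvec(np.ravel(p['rvec'])).as_matrix()
    W=(c-np.ravel(p['tvec']))@M
    W[z==0]=np.nan
    return W
def project(p,P,fish=False):
    h=p['depth'].shape[0]; f=h/2/np.tan(np.radians(p['vfov']/2))
    c=np.atleast_2d(P)@R.from_rotvec(np.ravel(p['rvec'])).as_matrix().T+np.ravel(p['tvec'])
    x=c[:,0]/c[:,2];y=c[:,1]/c[:,2]
    if fish:
        r=np.hypot(x,y)+1e-9;k=np.arctan(r)/r;x=x*k;y=y*k
    return np.stack([x*f+p['cx'],y*f+p['cy']],-1)
def rect(P):
    (c,s,a)=cv2.minAreaRect(P[:,:2].astype(np.float32))
    if s[0]<s[1]: s=(s[1],s[0]);a+=90
    return np.round(c,1),np.round(s,1),round((a+90)%180-90,1)
E
python3 - <<'E'
from h import *
p=viewer.get_image('top');W=cloud(p)
pickle.dump(p,open('top1.pkl','wb'))
for n in ['case_a','case_b','case_c','tray','slab','ball','mug','hub','grease_jar','lockring','wrench','screwdriver']:
    for d in spotter.outline_of(p,n)[:5]:
        if d['confidence']<.3: continue
        m=d['region']; P=W[m]; P=P[np.isfinite(P[:,2])]
        print(n,round(d['confidence'],2),d['extent'],'med',np.median(P,0).round(0),'zpct',np.percentile(P[:,2],[2,20,50,80,98]).round(0))
        if n.startswith('case'):
            a=P[(P[:,2]>24)&(P[:,2]<44)];b=P[P[:,2]>55]
            print('  lid',rect(a),len(a),'rib',rect(b) if len(b)>4 else '',len(b), b.mean(0).round(1))
        else: print('  ',rect(P))
        if n=='tray':
            b=P[P[:,2]>50]; print('  handle',rect(b),b.mean(0))
E
```

```text
case_a 0.96 [117.2, 224.6, 46.6, 47.1] med [442. 283.  34.] zpct [ 1. 32. 34. 36. 69.]
  lid (array([441. , 289.7]), array([96.8, 60.6]), -29.9) 898 rib (array([441.5, 289.5]), array([42.8, 15. ]), -30.2) 154 [440.8 288.1  66.2]
case_a 0.91 [248.7, 164.0, 41.5, 26.0] med [615. -14.  52.] zpct [40. 51. 52. 54. 88.]
  lid (array([589.6, -15.8]), array([82.1,  0.8]), -84.9) 34 rib (array([617.4, -17. ]), array([84.9, 54. ]), -87.3) 182 [617.4 -15.9  79.1]
case_a 0.83 [349.2, 249.8, 48.7, 48.0] med [ 403. -251.   35.] zpct [12. 33. 35. 37. 70.]
  lid (array([ 401.4, -256.3]), array([96.1, 60.7]), -42.2) 943 rib (array([ 401.2, -255.5]), array([43. , 14.4]), -41.2) 164 [ 401.7 -254.7   66.9]
case_a 0.66 [224.0, 203.0, 46.7, 33.7] med [513.  41.  52.] zpct [49. 51. 52. 54. 87.]
  lid (array([0., 0.]), array([0., 0.]), 0.0) 0 rib (array([515.4,  33.6]), array([72.7, 48.8]), -72.6) 151 [513.8  39.5  81.7]
case_b 0.96 [117.2, 224.6, 46.6, 47.1] med [442. 283.  34.] zpct [ 1. 32. 34. 36. 69.]
  lid (array([441. , 289.7]), array([96.8, 60.6]), -29.9) 898 rib (array([441.5, 289.5]), array([42.8,
[... 2911 characters left out ...]
] med [ 613. -289.   10.] zpct [ 5.  8. 10. 16. 75.]
   (array([ 616.5, -292.7]), array([147.3,  86.4]), 12.2)
lockring 0.67 [327.6, 104.3, 28.6, 22.1] med [ 775. -195.   10.] zpct [-0.  7. 10. 12. 13.]
   (array([ 772.9, -191. ]), array([57.5, 53.5]), 71.4)
wrench 0.91 [204.2, 104.0, 69.8, 18.6] med [777.  72.   7.] zpct [ 0.  6.  7.  9. 11.]
   (array([775. ,  64.4]), array([167.5,  37.7]), -86.4)
screwdriver 0.95 [218.2, 270.1, 73.2, 14.0] med [379. -16.  22.] zpct [-0. 16. 22. 25. 28.]
   (array([377.9,  13.5]), array([159.1,  28.4]), -85.8)
screwdriver 0.32 [205.2, 105.6, 70.8, 18.3] med [777.  71.   7.] zpct [-1.  5.  7.  9. 11.]
   (array([774.9,  65.3]), array([164.6,  37.7]), -86.4)
```

Run:
```python
from h import *
p=pickle.load(open('top1.pkl','rb'));W=cloud(p)
x,y,z=W[...,0],W[...,1],W[...,2]
near=(abs(x-567)<140)&(abs(y-13)<140)
sl=near&(z>9)&(z<26)&(abs(x-567)<115)&(abs(y-13)<115)
print('slab',rect(W[sl]),sl.sum())
im=p['image'].astype(int); blue=near&(im[...,2]>im[...,0]+50)&(z>44)
n,l=cv2.connectedComponents(blue.astype(np.uint8))
C=[]
for i in range(1,n):
    m=l==i
    if m.sum()<100: continue
    a=W[m&(z<62)];b=W[m&(z>76)]
    print('blue',rect(a),'rib',rect(b),len(b)); 
for d in [(0,0)]:
    M=p
cv2.imwrite('pics/slabcrop.png',cv2.resize(p['image'][140:255,200:315,::-1],None,fx=5,fy=5,interpolation=cv2.INTER_CUBIC))
s=R.from_rotvec(telemetry.sense()['orientation']).as_matrix();print(s.round(3))
```

```text
slab (array([567. ,  13.4]), array([180.1, 179.9]), -84.5) 3406
blue (array([619.2, -12.9]), array([94.6, 59.7]), -84.4) rib (array([619.2, -12.6]), array([42.5, 14.4]), -85.0) 133
blue (array([514.8,  40.5]), array([94.8, 58.6]), -84.9) rib (array([514.7,  40.6]), array([41.9, 13.3]), -88.8) 127
[[ 0.405 -0.914 -0.   ]
 [-0.914 -0.405 -0.   ]
 [ 0.     0.    -1.   ]]
```

View pics/slabcrop.png

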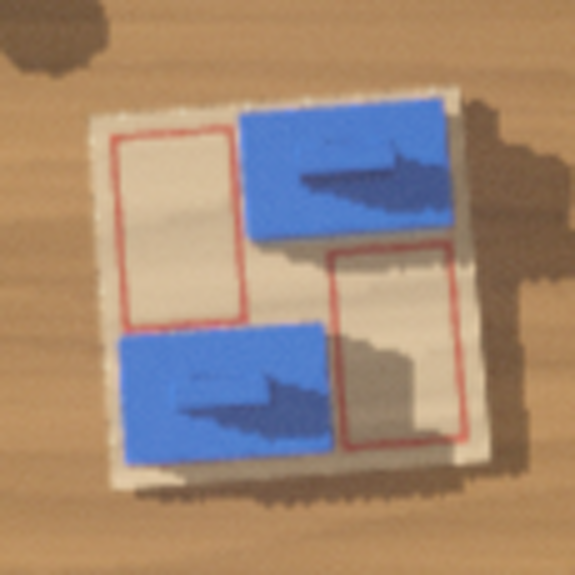

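```bash
cat >> h.py <<'E'
def down(deg):
    a=np.radians(deg); X=np.array([np.cos(a),np.sin(a),0]);Z=np.array([0,0,-1.]);Y=np.cross(Z,X)
    return R.from_matrix(np.stack([X,Y,Z],1)).as_rotvec()
SC=np.array([567.,13.4]);YAW=5.4
def slot(x,y):
    a=np.radians(YAW);return SC+np.array([[np.cos(a),-np.sin(a)],[np.sin(a),np.cos(a)]])@np.array([x,y])
S0=slot(-33.5,-52);S2=slot(33.5,52)
E
python3 - <<'E'
from h import *
for nm,xy,an in [('a',(401.2,-255.8),[47.8,-132.2]),('s0',S0,[95.4,-84.6]),('b',(441.2,289.6),[60.1,-119.9]),('s2',S2,[95.4,-84.6]),('tray',(617,-292.7),[12,-168]),('mid',SC,[12,-168,-90,90,0,45,-45])]:
    for a in an:
        for z in (60,200):
            q=robot.ik([*xy,z],down(a)); print(nm,xy,a,z,None if q is None else np.round(q,2))
E
```

```text
a (401.2, -255.8) 47.8 60 [ 0.84  0.47 -0.46  2.1   0.34  0.64  0.98]
a (401.2, -255.8) 47.8 200 [ 0.92  0.26 -0.53  1.98  0.16  0.95  1.15]
a (401.2, -255.8) -132.2 60 [ 0.42  0.43  0.06  2.13 -0.04  0.59 -1.8 ]
a (401.2, -255.8) -132.2 200 [ 0.46  0.21  0.    2.01 -0.    0.93 -1.84]
s0 [538.54230648 -41.52185066] 95.4 60 [ 0.48  0.6  -0.65  1.94  0.51  0.77  1.2 ]
s0 [538.54230648 -41.52185066] 95.4 200 [ 0.58  0.42 -0.76  1.82  0.34  1.03  1.35]
s0 [538.54230648 -41.52185066] -84.6 60 [ 0.18  0.52 -0.25  1.96  0.2   0.69 -1.67]
s0 [538.54230648 -41.52185066] -84.6 200 [ 0.27  0.34 -0.36  1.84  0.14  0.98 -1.62]
b (441.2, 289.6) 60.1 60 [ 0.05  0.72 -0.98  1.95  0.78  0.9  -0.3 ]
b (441.2, 289.6) 60.1 200 [ 0.1   0.49 -1.02  1.84  0.47  1.08 -0.05]
b (441.2, 289.6) -119.9 60 [-1.14  0.56  0.61  2.03 -0.5   0.7  -2.29]
b (441.2, 289.6) -119.9 200 [-1.32  0.38  0.83  1.93 -0.33  0.98 -2.43]
s2 [595.45769352  68.32185066] 95.4 60 [ 0.35  0.73 -0.78  1.78  0.64  0.9   0.95]
s2 [595.45769352  68.32185066] 95.4 200 [ 0.37  0.54 -0.8   1.68  0.42  1.11  1.12]
s2 [595.45769352  68.32185066
[... 686 characters left out ...]
  1.16 -2.37]
mid [567.   13.4] -90 60 [ 0.09  0.56 -0.26  1.89  0.21  0.72 -1.87]
mid [567.   13.4] -90 200 [ 0.19  0.39 -0.39  1.78  0.17  1.01 -1.83]
mid [567.   13.4] 90 60 [ 0.4   0.65 -0.7   1.87  0.56  0.83  0.98]
mid [567.   13.4] 90 200 [ 0.46  0.47 -0.76  1.76  0.37  1.06  1.14]
mid [567.   13.4] 0 60 [ 0.33  0.62 -0.59  1.87  0.48  0.79 -0.52]
mid [567.   13.4] 0 200 [ 0.39  0.44 -0.66  1.76  0.31  1.04 -0.38]
mid [567.   13.4] 45 60 [ 0.42  0.66 -0.73  1.87  0.59  0.84  0.18]
mid [567.   13.4] 45 200 [ 0.46  0.47 -0.76  1.76  0.37  1.06  0.36]
mid [567.   13.4] -45 60 [ 0.2   0.58 -0.41  1.88  0.33  0.74 -1.18]
mid [567.   13.4] -45 200 [ 0.31  0.42 -0.55  1.77  0.25  1.03 -1.12]
```

Run:
```python
from h import *
o=down(47.8);x,y=401.2,-255.8
robot.move_to([x,y,200],o)
p=viewer.get_image('wrist');cv2.imwrite('pics/w1.png',p['image'][:,:,::-1])
claw.move_gripper(50,60)
robot.servo_line([x,y,56],rate=150,contact_N=10)
claw.move_gripper(0,60)
s=telemetry.sense();print(s['time'],s['finger_gap'],s['tcp_pos'],s['contact_force'])
robot.servo_line([x,y,190],rate=150)
p=viewer.get_image('wrist');cv2.imwrite('pics/w2.png',p['image'][:,:,::-1])
s=telemetry.sense();print(s['time'],s['finger_gap'],s['tcp_pos'],s['contact_force'])
```

```text
4.1417 12.830044213649566 [ 401.66272459 -255.96528971   56.53016527] [1.05925237 1.68521827 5.72925583]
5.2333 12.771589969878798 [ 400.49637056 -255.46040077  188.93008794] [ 0.27023415  0.55027464 -2.97360103]
```

View pics/w2.png

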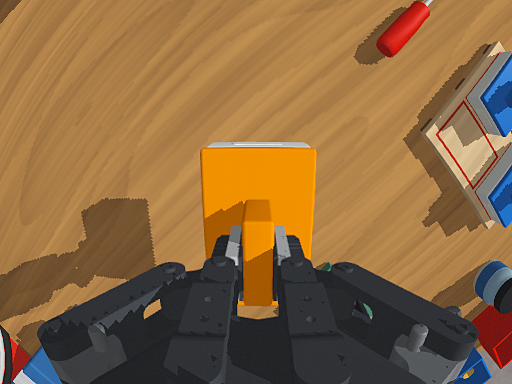

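Run:
```python
from h import *
o=down(95.4);x,y=S0
robot.move_to([x,y,190],o)
robot.servo_line([x,y,140],rate=150)
s=telemetry.sense();print(s['time'],s['tcp_pos'],s['contact_force'])
p=viewer.get_image('wrist');cv2.imwrite('pics/w3.png',p['image'][:,:,::-1]);pickle.dump(p,open('w3.pkl','wb'))
W=cloud(p,True);im=p['image'].astype(int)
m=(im[...,0]>190)&(im[...,2]<60)&(im[...,1]>90)&(im[...,1]<180)&(abs(W[...,2]-118)<8)
print(m.sum(),rect(W[m]),np.median(W[m],0),W[m].max(0),W[m].min(0))
b=(im[...,2]>im[...,0]+50)&(abs(W[...,2]-52)<5)&(abs(W[...,0]-567)<110)&(abs(W[...,1]-13)<110)
n,l=cv2.connectedComponents(b.astype(np.uint8))
for i in range(1,n):
    if (l==i).sum()>300: print(rect(W[l==i]))
```

```text
6.7167 [538.39300511 -42.41213418 140.1674128 ] [ 0.14040101  0.36804685 -3.44596802]
6310 (array([537.8, -41.5]), array([95.3, 59.1]), 5.7) [504.8345655  -33.76722793 117.86039134] [585.86407452 -11.32132009 124.90715702] [487.85982966 -75.15168513 115.44208601]
(array([514.9,  42.2]), array([96.3, 59.9]), -84.6)
```

View pics/w3.png

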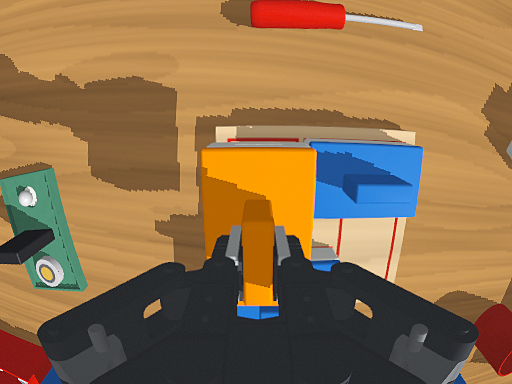

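Run:
```python
from h import *
x,y=S0;x+=.5
robot.servo_line([x,y,95],rate=150)
print(robot.servo_line([x,y,72.5],rate=30,contact_N=6))
s=telemetry.sense();print(s['time'],s['tcp_pos'],s['contact_force'])
claw.move_gripper(32)
robot.servo_line([x,y,190],rate=150)
robot.move_to([441.2,289.6,200],down(60.1))
s=telemetry.sense();print(s['time'],s['tcp_pos'],s['joints'].round(2))
p=viewer.get_image('top');W=cloud(p);cv2.imwrite('pics/t4.png',p['image'][:,:,::-1]);im=p['image'].astype(int)
z=W[...,2];near=(abs(W[...,0]-567)<110)&(abs(W[...,1]-13)<110)
sl=near&(z>9)&(z<26);print('slab',rect(W[sl]))
for nm,m in(('blue',im[...,2]>im[...,0]+50),('orange',(im[...,0]>im[...,2]+110))):
    m=m&near&(z>44)&(z<62)
    n,l=cv2.connectedComponents(m.astype(np.uint8))
    for i in range(1,n):
        if (l==i).sum()>100: print(nm,rect(W[l==i]),np.median(z[l==i]))
p=viewer.get_image('wrist');cv2.imwrite('pics/w4.png',p['image'][:,:,::-1]);im=p['image'].astype(int)
W=cloud(p,True);m=(im[...,0]>130)&(im[...,1]>130)&(im[...,2]<90)&(W[...,2]>55)&(abs(W[...,0]-441)<80)&(abs(W[...,1]-289)<80)
print(rect(W[m]),m.sum())
```

```text
True
7.8667 [538.74420313 -41.47319045  74.58093655] [0.02512139 0.30889449 4.42246107]
10.4167 [441.72619843 288.52457594 199.44431946] [-0.08  0.39 -0.74  1.85  0.31  1.02  0.09]
slab (array([567.3,  13.4]), array([180.6, 180.2]), 5.5)
blue (array([619.4, -12.9]), array([94.9, 58.8]), -85.0) 52.31425013382361
blue (array([514.7,  40.4]), array([94.3, 58.3]), -85.0) 52.247738001975684
orange (array([537.9, -42.6]), array([95.3, 59.1]), 5.4) 52.29200601532797
(array([435.4, 290.1]), array([49.8, 41. ]), 20.9) 744
```

View pics/t4.png

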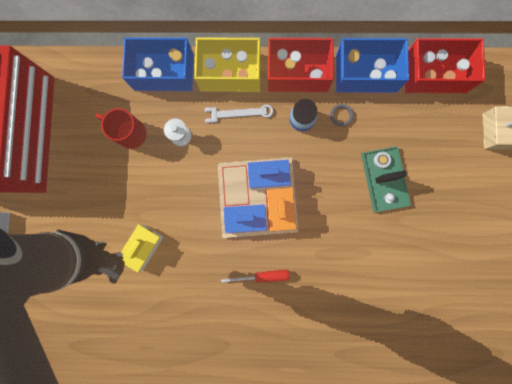

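View pics/w4.png

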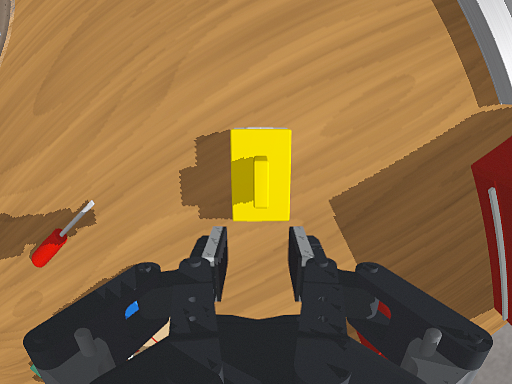

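Run:
```python
from h import *
x,y=441.2,289.6
claw.move_gripper(50,60)
robot.servo_line([x,y,56],rate=150,contact_N=10)
claw.move_gripper(0,60)
s=telemetry.sense();print(s['time'],s['finger_gap'],s['tcp_pos'],s['contact_force'])
robot.servo_line([x,y,190],rate=150)
o=down(95.4);x,y=S2
robot.move_to([x,y,200],o)
robot.servo_line([x,y,140],rate=150)
s=telemetry.sense();print(s['time'],s['finger_gap'],s['tcp_pos'],s['contact_force'],s['joints'].round(2))
p=viewer.get_image('wrist');cv2.imwrite('pics/w5.png',p['image'][:,:,::-1])
W=cloud(p,True);im=p['image'].astype(int)
m=(im[...,0]>110)&(im[...,2]<60)&(im[...,1]>110)&(abs(W[...,2]-118)<8)
print(m.sum(),rect(W[m]),np.median(W[m],0))
```

```text
12.3583 13.243062615878035 [441.70331528 289.93548728  56.63462812] [1.29255101 1.14760507 5.06192203]
15.0 13.314645601110605 [595.4457347   69.50501434 140.42471955] [ 0.03629472 -0.14187773 -2.99114859] [ 0.34  0.6  -0.76  1.73  0.48  1.    1.07]
9189 (array([594.3,  69.9]), array([96. , 60.6]), 5.7) [566.97772808  66.94630857 117.93802484]
```

View pics/w5.png

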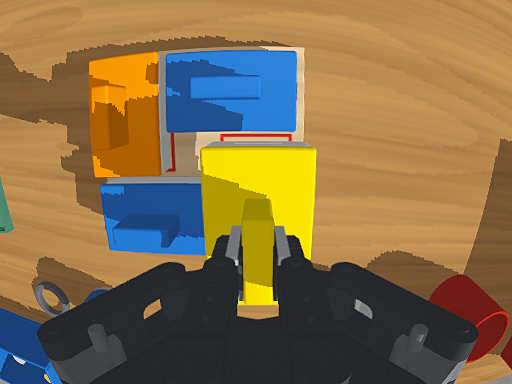

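Run:
```python
from h import *
x,y=S2;x+=1
robot.servo_line([x,y,95],rate=150)
print(robot.servo_line([x,y,72.5],rate=30,contact_N=6))
s=telemetry.sense();print(s['time'],s['tcp_pos'],s['contact_force'])
claw.move_gripper(32)
robot.servo_line([x,y,190],rate=150)
robot.move_to([617,-292.7,220],down(12))
robot.wait(.3)
s=telemetry.sense();print(s['time'],s['tcp_pos'],s['joints'].round(2))
p=viewer.get_image('top');W=cloud(p);cv2.imwrite('pics/t6.png',p['image'][:,:,::-1]);im=p['image'].astype(int)
z=W[...,2];near=(abs(W[...,0]-567)<110)&(abs(W[...,1]-13)<110)
for nm,m in(('blue',im[...,2]>im[...,0]+50),('ory',(im[...,0]>im[...,2]+80))):
    m=m&near&(z>44)&(z<62)
    n,l=cv2.connectedComponents(m.astype(np.uint8))
    for i in range(1,n):
        if (l==i).sum()>100: print(nm,rect(W[l==i]),np.median(z[l==i]),im[l==i].mean(0))
p=viewer.get_image('wrist');cv2.imwrite('pics/w6.png',p['image'][:,:,::-1]);W=cloud(p,True)
pickle.dump(p,open('w6.pkl','wb'))
m=(abs(W[...,2]-73)<8)&(abs(W[...,0]-617)<50)&(abs(W[...,1]+292)<50)
print(m.sum(),rect(W[m]))
```

```text
True
16.15 [596.17885119  68.29998098  74.66864166] [-0.18393909 -0.42860288  4.66354636]
19.0583 [ 617.31405199 -291.82069979  220.03569624] [ 0.65  0.57 -0.43  1.45  0.24  1.17  0.4 ]
blue (array([619.3, -12.5]), array([95.1, 59.3]), -84.0) 52.345155865145166 [ 86.89918888 117.17149479 186.01506373]
blue (array([515. ,  40.5]), array([94.4, 58.7]), -84.9) 52.27025502945759 [ 89.75354417 121.15049073 190.98037077]
ory (array([594.4,  67.1]), array([95.6, 60.1]), 5.6) 52.22521227398862 [222.19269103 202.96899225  84.72868217]
ory (array([537.5, -42.9]), array([95.7, 59.7]), 5.4) 52.32456450989391 [220.26750261 143.28422153  70.98328109]
782 (array([ 618.2, -291.4]), array([50.3, 13.5]), -78.1)
```

View pics/t6.png

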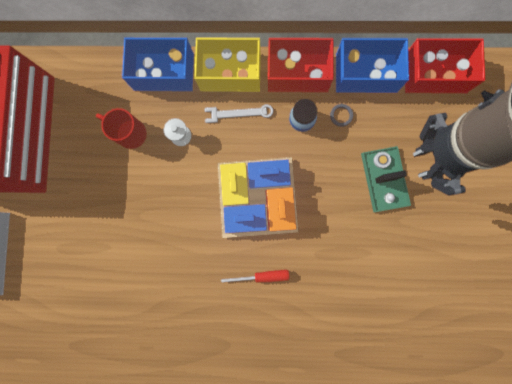

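View pics/w6.png

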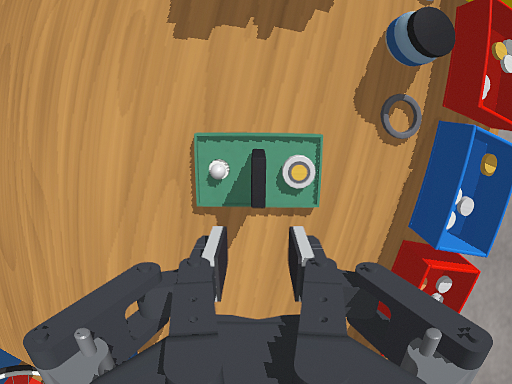

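Run:
```python
from h import *
o=down(11.9);x,y=617.8,-292.
robot.servo_line([x,y,100],frame=o,rate=120)
print(robot.servo_line([x,y,58],rate=60,contact_N=8))
claw.move_gripper(0,90)
s=telemetry.sense();print(s['time'],s['finger_gap'],s['tcp_pos'],s['contact_force'])
robot.servo_line([x,y,85],rate=35)
s=telemetry.sense();print(s['time'],s['finger_gap'],s['tcp_pos'],s['contact_force'],s['ft_torque'])
p=viewer.get_image('wrist');cv2.imwrite('pics/w7.png',p['image'][:,:,::-1])
W=cloud(p,True);im=p['image'].astype(int)
m=(im[...,1]>im[...,0]+20)&(abs(W[...,0]-617)<90)&(abs(W[...,1]+292)<90)&(W[...,2]>10)&(W[...,2]<60)
A=W[m];c,_,_,_=np.linalg.lstsq(np.c_[A[:,:2]-A[:,:2].mean(0),np.ones(len(A))],A[:,2],rcond=None);print('slopes',c,len(A))
```

```text
False
21.4583 12.881561789295679 [ 618.19726374 -292.19289744   58.75398173] [-0.7903393  -0.16739351  3.62727076]
22.3833 13.024115152299666 [ 617.60381446 -291.95673306   84.79067898] [ 0.14683135  0.42979262 -4.07548364] [0.0048987  0.03656186 0.02513568]
slopes [-1.66720426e-03  1.52413304e-02  3.49959019e+01] 17649
```

View pics/w7.png

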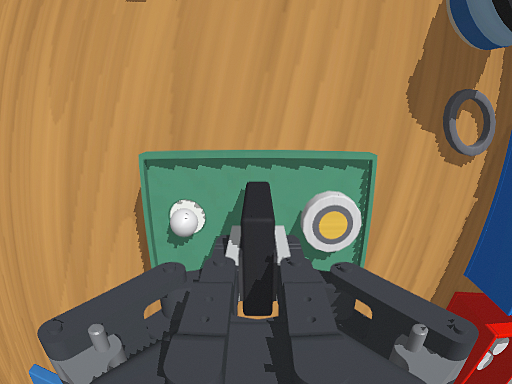

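Held level (slopes below 1°), ball in its pocket at (183,218). Carry over slowly.

Run:
```python
from h import *
x,y=617.8,-292.
robot.servo_line([x,y,200],rate=60)
robot.servo_line([SC[0],SC[1],200],rate=50)
robot.wait(.5)
s=telemetry.sense();print(s['time'],s['finger_gap'],s['tcp_pos'],s['contact_force'],np.abs(s['qd']).max())
for n in('wrist','top','scene'):
    p=viewer.get_image(n);cv2.imwrite(f'pics/{n}8.png',p['image'][:,:,::-1])
    if n=='scene':continue
    W=cloud(p,n=='wrist');im=p['image'].astype(int)
    m=(im[...,1]>im[...,0]+20)&(im[...,1]>im[...,2]+3)&(abs(W[...,0]-567)<110)&(abs(W[...,1]-13)<110)&(W[...,2]>100)
    A=W[m];c,_,_,_=np.linalg.lstsq(np.c_[A[:,:2]-A[:,:2].mean(0),np.ones(len(A))],A[:,2],rcond=None);print(n,'slopes',c,len(A),rect(A))
    for d in spotter.outline_of(p,'ball')[:2]:
        print('ball',d['confidence'],d['extent'],np.nanmedian(W[d['region']],0))
```

```text
31.3417 12.852816839071394 [567.01281241  13.41002088 200.00732183] [-1.18499374  0.31064085 -4.19739823] 0.0013428476642605516
wrist slopes [-2.29986588e-04  1.42048652e-02  1.50487208e+02] 17636 (array([566.8,  16.3]), array([146.7,  82.6]), 11.8)
ball 0.87 [169.8, 204.6, 28.4, 32.8] [523.10942586   7.23287494 161.68365052]
top slopes [0. 0. 0.] 0 (array([0., 0.]), array([0., 0.]), 0.0)<stdin>:12: RuntimeWarning: Mean of empty slice.
  ret = um.true_divide(
```

View pics/wrist8.png

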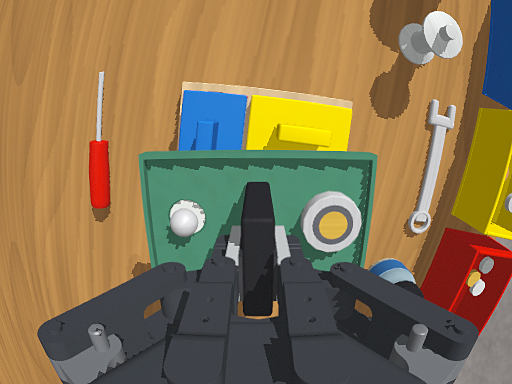

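View pics/top8.png

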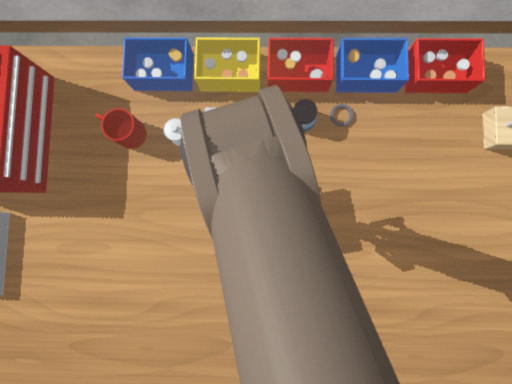

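View pics/scene8.png

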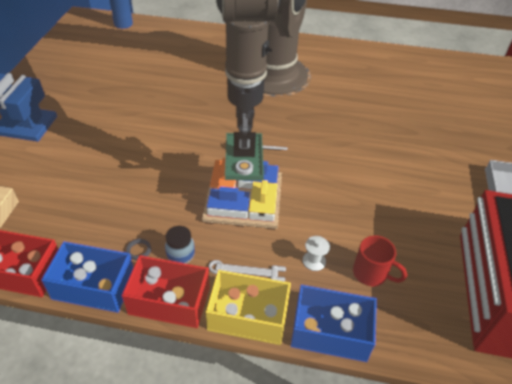

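Run:
```python
from h import *
robot.finish_job();print(telemetry.sense()['time'])
```

```text
the job is handed in; nothing more can be done
the job is handed in; nothing more can be done
```

I placed the orange case in slot0 and the yellow case in slot2, then let both go. I then carried the tray by its handle to the middle of the layer and handed the job in, still holding it, at about 31 s on the robot's clock. The hand-in reports no verdict.

- **Cases:** In the last top-camera check, before I lifted the tray, the orange and yellow cases were within about 4 mm and 0.3° of their places. The blue cases had moved less than 1 mm from where I first measured them, and all four lids were at 52 mm, so they are flat on the slab.
- **Tray:** The gripper was centred on the slab centre (the tray measured within about 3 mm of it). The tray's underside was about 142 mm above the bench and its tilt under 1°. The arm was still and gripping firmly. In the wrist image the ball sat in its pocket.
- **Other things on the bench:** They looked untouched in the pictures; I did not measure them again.
- **Checks that failed:** In the final pose the arm hid the layer from the top camera, so that last check of the tray and cases gave nothing. The final state rests on the wrist and scene pictures, which showed nothing out of place. I also tried to measure the yellow case from the wrist camera before grasping it. That gave an implausible size, so I used the top-camera value and the wrist picture instead.

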